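# Set the cake corner of the counter back in order

## Robot

A 7-joint arm with a two-finger parallel gripper is mounted at the origin on the work surface. World frame = base frame: x ahead of the robot, y to its left, z up, the work surface at z = 0. Lengths are in m, angles in rad, forces in N, time in s.
With the tool pointing down it reaches from about 0.4 to 0.85 m from the base axis. Payload 4.5 kg.
Tool frame: the origin (TCP) lies at the centre of the arm's flange, where the gripper is bolted on; the fingertips stand nose_length ahead of it and the grasp point (between the pads) lies 147 mm ahead of it (nose_length is the distance from the TCP to the fingertips, in m); z points along the fingers, y is the line along which they close (so a half turn about z gives the same grasp; the last joint's range is limited). The gripper opens to 88 mm and grips with 3 to 60 N. Pads are 18 mm wide; open, the fingers measure 123 mm over their backs; the gripper's body (75 mm by 187 mm) begins 45 mm behind the grasp point.
Start: joints at [1.147, 0.689, -0.195, 1.565, 0.157, 0.902, -0.215], TCP at [0.276, -0.561, 0.405] pointing down, gripper open.
Joint ranges: [-3.01, 3.01], [-0.46, 2.08], [-1.47, 1.51], [0.13, 2.56], [-1, 4.14], [0.04, 2.09], [-2.66, 2.66]. Speed limits (rad/s): [2.57, 2.57, 3.14, 3.14, 3.14, 3.14, 3.14].

## Interface

Orientations are given as a unit quaternion [x, y, z, w].
In Python, from plant import * gives the robot as it stands.
- The arm moves only by the tool play_rows, never from a script. Its argument "rows" is a list that holds one entry, the list of rows, each a list of 6 numbers: the shift along the tool's x, y, z normalised to -1 to 1, where 1 is 0.5 m, then the turn, a rotation vector about the tool's x, y, z normalised to -1 to 1, where 1 is 0.5 rad. A call has 1 to 20 rows; each row is the pose to reach, as a shift and turn from the pose commanded when the call began, along the tool's axes at that moment; what a row does not reach only later rows make up. A row lasts 1/12 s, in which the tool goes at most 41.7 mm and 7.16 degrees, less where a joint would pass 70% of its speed; a pose out of reach is approached as far as the arm can. A call with a number of a shift or a turn outside -1 to 1 is refused whole. A call with a gripper value outside its range is refused whole. "claw" is the closure, from 0 (fully open) to 1 (shut), set as the call begins (left out, the last holds). The fingers move at their own pace and stop on an object; "squeeze" is the grip in N (left out, the last holds). Time passes only in rows, so rows that repeat a pose let the fingers close. It gives the time, the measured TCP pose, the force, the opening and the grip force at its end, in the units of the state.
- get_state(): the state, without advancing time (a new reading comes with each control period).
- snapshot(name): name is "scene" or "top" or "wrist"; returns a dict with "pixels" (420x560x3 uint8, blue, green, red), "camera_matrix" (3x3 intrinsics, pixels), "world_to_cam" (4x4, takes a point from world to camera coordinates); the wrist camera has in their place "mount" (4x4, takes a point from camera to tool coordinates, whose origin is the TCP and whose axes are the flange's). Camera axes: x right, y down, z forward; pixel columns grow to the right and rows downward; lengths in m; the calibration is good to about 2 mm. A picture is of the moment at which its call begins: read the wrist's pose just before it. There is no depth.
- finish_job(): hands the job in; it is judged then, once.
The state is a dict: "clock": time; "q": joint angles; "qd": joint speeds; "joint_torque": joint torques, N m; "tool_pos": TCP position; "eef_rot": TCP orientation; "contact_force": force on the tool from outside, world axes, zero at the start; "moment": the same for the moment, N m; "opening": opening from 0.0 (shut) to 1.0 (fully open); "finger_force": force on a finger pad.
Only numpy, scipy, OpenCV 4.12 (cv2) and the standard library are available. Lean on these libraries where they do the work, as an engineer would, in place of code of your own. Each camera call takes 0.05 s, during which the arm holds its last target. There are 200 camera calls.

## Task

The counter top has just been wiped down; set the cake corner back as it belongs. Put the washed stoneware in the middle of the gap between the cake stand's plate and the spoon pot, in line with the two, nested from largest to smallest: the wide dish on the counter, the bowl in it, the cup in the bowl, each centred in the other. Cover the cake with the glass dome, kept upright, centred and set down gently on the plate, and stand the price card on the counter centred in front of the cake stand on the customers' side, about 9 cm (a hand's breadth) out from the plate's edge and square to the row, without shifting the cookie jar or the napkin box.

Things in the scene. Friction and masses are not known exactly. Their poses are not given: they have to be found in the camera images.
- stand: White pedestal cake stand, fixed, with a brown cake (104 mm across) fast on it. Flat plate 190 mm across, its top 85 mm above the counter; cake's top at 143 mm; foot 116 mm across. Origin: on the axis, at counter height. Axes as the world's: +x, away from the robot, is the customers' side (front). The spoon pot stands in line with it along y, to the left or right.
- spoon_pot: Straight steel pot, fixed, 80 mm across and 105 mm high, with spoons reaching up to 175 mm. Origin: centre of its underside. Its axis is 350 to 370 mm from the cake stand's axis along y, on either side, so the free gap from the plate's edge to the pot is about 225 mm.
- dish: Widest and shallowest of three white open stoneware vessels: 150 mm across, 36 mm high, about 0.34 kg. Wall upright from 11 mm above the underside to the rim and 8 mm thick; inner floor flat, 8 mm above the underside. Can be lifted by pinching the wall at the rim from above. Origin: centre of its underside, z up.
- bowl: Middle white stoneware vessel: 96 mm across, 46 mm high, about 0.26 kg. Wall 8 mm thick, upright from 18 mm above the underside to the rim; foot 72 mm across; inner floor flat, 8 mm above the underside. Nested in the dish its rim is 18 mm above the dish's rim. Origin: centre of its underside, z up.
- cup: Smallest and tallest white stoneware vessel, without handle: 60 mm across, 56 mm high, about 0.15 kg. Wall upright from 14 mm above the underside to the rim and 8 mm thick; foot 44 mm across. Nested on the bowl's floor its rim is 18 mm above the bowl's rim. Can be gripped across the outside. Origin: centre of its underside, z up.
- dome: Clear glass cake dome, open below: 146 mm across, 105 mm high (inside 138 mm across, 100 mm high), with a steel knob on top, 28 mm across, upright sides, from 117 to 143 mm above the dome's rim, on a thinner neck. About 0.5 kg. Standing on its rim. Origin: centre of the circle of its rim (underside), z up.
- card: Price card: a wooden foot 30 mm deep (x) by 84 mm long (y) by 16 mm high, carrying an upright white panel 5 mm thick, 76 mm long, that ends 56 mm above the counter; both faces alike. About 0.15 kg. Can be gripped across the foot or the panel. Origin: centre of the foot's underside; x is the direction it faces (either way round will do), y along its length.
- cookie_jar: Bystander: glass jar of cookies with a wooden lid, 110 mm across, 143 mm high, 1.4 kg. Origin: centre of its underside. Leave it where it is.
- napkins: Bystander: open dark wooden box of paper napkins, 130 by 130 mm, 56 mm high, 0.6 kg. Origin: centre of its underside. Leave it where it is.
Mind the look-alikes: they are no part of the job. Leave any green look-alike of the cup alone. What is shaped like the dish but red is not meant.

How it is judged:
By the outcome, as a careful person would: the job done as asked, in the order asked, and still so for the second after the job is handed in, with the robot touching nothing.
It also fails if it takes over 136 s, if anything falls off the work surface, if the arm or the gripper's body presses on something with over 40 N, if the wrist force passes 120 N, or if a joint passes its speed limit or range.

## Working session

There is one attempt and no reset: what is moved stays moved. The work goes in short steps, Python scripts to look and compute and a tool call to move; the robot and the scene stay as the last step left them, time stands still between calls to the robot, and variables do not carry over. Pictures are saved under pics/ and viewed, at most 16 in all, crops included, and the job is handed in when it is done.

Besides the shell and the picture viewer there is one more tool, called after "Emit:" as name(argument=value, ...) on one line, values as JSON. play_rows: Moves the arm, as the interface text tells. Its arguments: {"type":"object","properties":{"rows":{"type":"array"},"claw":{"type":"number"},"squeeze":{"type":"number"}},"required":["rows"]}

```bash
ls; mkdir -p pics; cat > h.py <<'E'
from plant import *
import numpy as np, cv2
def snap(n,f=None):
    s=snapshot(n)
    if f: cv2.imwrite('pics/'+f,s['pixels'])
    np.savez('/tmp/'+n+'.npz',**s)
    return s
def ray(s,u,v,z,T=None):
    K=s['camera_matrix']
    W=np.linalg.inv(s['world_to_cam']) if T is None else T
    d=W[:3,:3]@np.linalg.solve(K,[u,v,1.]); o=W[:3,3]
    return o+d*(z-o[2])/d[2]
def proj(s,p,T=None):
    M=s['world_to_cam'] if T is None else np.linalg.inv(T)
    c=M[:3,:3]@np.array(p)+M[:3,3]; c=s['camera_matrix']@c; return c[:2]/c[2]
E
python3 - <<'E'
from h import *
st=get_state(); print(st)
import plant; print([ (k,v) for k,v in vars(plant).items() if isinstance(v,(int,float))])
for n in('scene','top','wrist'):
    s=snap(n,n+'0.png')
    print(n,s['camera_matrix'],s.get('world_to_cam',s.get('mount')))
E
```

```text
pics
{'clock': 0.0, 'q': array([ 1.14685956,  0.69002756, -0.19453343,  1.56637119,  0.15730201,
        0.90250971, -0.21509913]), 'qd': array([ 0.00135193,  0.00017146, -0.00062866, -0.00082214,  0.00100191,
        0.00127876,  0.0012635 ]), 'joint_torque': array([ 1.92205935e-04, -5.27559328e+01, -1.26730442e+00, -1.53426558e+01,
       -5.26957749e-02,  6.63872706e-03,  1.45995741e-04]), 'tool_pos': array([ 0.27603138, -0.56036381,  0.4038758 ]), 'eef_rot': array([ 9.73911406e-01,  2.26926528e-01, -2.79464896e-04, -9.19449721e-04]), 'contact_force': array([-0.57060614,  0.39490061, -0.15660167]), 'moment': array([-0.04289469, -0.04659218,  0.02901001]), 'finger_force': 0.0, 'opening': 1.0005873042858324}
[('nose_length', 0.166)]
scene [[490.48549193   0.         287.37891299]
 [  0.         490.48549193 204.86763146]
 [  0.           0.           1.        ]] [[ 0.80892277  0.58778485 -0.01236662 -0.51739577]
 [ 0.49731661 -0.69533424 -0.51883185 -0.26082107]
 [-0.31356044  0.41354477 -0.85478686  1.84332189]
 [ 0.          0.          0.          1.        ]]
top [[426.33815926   0.         275.00001672]
 [  0.         426.33815926 211.53561552]
 [  0.           0.           1.        ]] [[ 0.00392919 -0.99999102 -0.00158593  0.00703717]
 [-0.99217064 -0.00370048 -0.1248348   0.61959793]
 [ 0.12482781  0.00206401 -0.99217627  1.18515679]
 [ 0.          0.          0.          1.        ]]
wrist [[368.0298903    0.         273.41092671]
 [  0.         368.0298903  205.27626736]
 [  0.           0.           1.        ]] [[-5.08623546e-04 -9.50372724e-01 -3.11113205e-01  8.10270514e-02]
 [ 9.99999863e-01 -4.45192774e-04 -2.74898030e-04  1.00956962e-04]
 [ 1.22750238e-04 -3.11113303e-01  9.50372820e-01  1.96853853e-02]
 [ 0.00000000e+00  0.00000000e+00  0.00000000e+00  1.00000000e+00]]
```

View pics/top0.png

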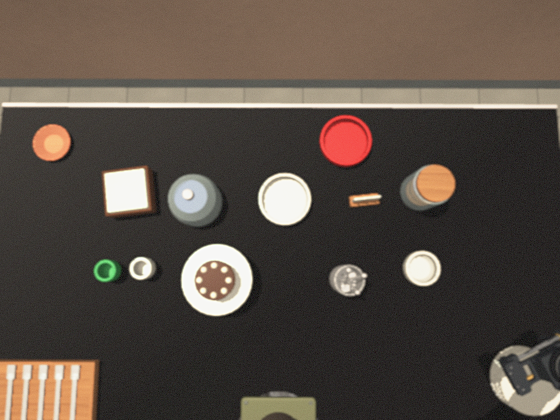

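View pics/scene0.png

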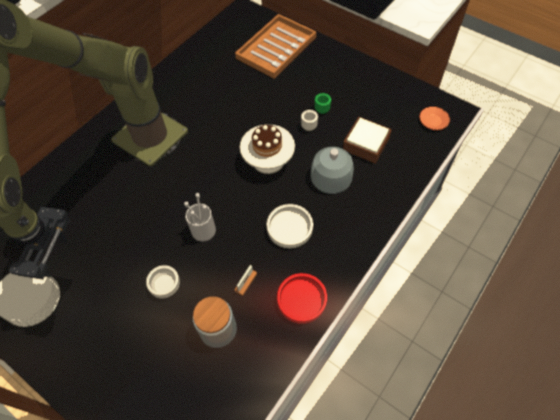

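Candidates (top view pixels):
- **Dish:** white, at (285,199). The red one at (346,140) and the orange saucer at (52,142) are not meant.
- **Bowl:** white, at (422,268).
- **Cup:** white, at (142,268). The green one at (106,270) is a look-alike.
- **Dome:** grey glass, at (195,200). The jar is at (428,187) and has a wooden lid.
- **Card:** at (365,200).
- **Stand and pot:** stand at (217,280), pot at (348,280).

I choose the white vessels.

```bash
python3 - <<'E'
from h import *
s=dict(np.load('/tmp/top.npz')); im=s['pixels']
hsv=cv2.cvtColor(im,cv2.COLOR_BGR2HSV)
m=((hsv[...,2]>110)).astype(np.uint8)
def ell(c,half,z,name,D):
    sub=np.zeros_like(m); x,y=c; sub[y-half:y+half,x-half:x+half]=m[y-half:y+half,x-half:x+half]
    cs,_=cv2.findContours(sub,cv2.RETR_EXTERNAL,cv2.CHAIN_APPROX_NONE)
    k=max(cs,key=cv2.contourArea).reshape(-1,2).astype(float)
    p=np.array([ray(s,u,v,z)[:2] for u,v in k]).astype(np.float32)
    (e,ax,an)=cv2.fitEllipse(p); c2,r=cv2.minEnclosingCircle(p)
    print(name,np.round(e,4),np.round(ax,4),'nominal',D,'circ',np.round(c2,4),round(2*r,4))
ell((285,199),40,.036,'dish',.15); ell((422,268),30,.046,'bowl',.096); ell((142,268),18,.056,'cup',.06)
ell((217,280),45,.085,'plate',.19); ell((346,140),35,.036,'red',.15); ell((348,280),25,.105,'pot',.08)
for n,u,v,z in(('knob',188,194,.143),('jar',436,184,.143),('napk',127,190,.056),('card panel',367,197,.05)):
    print(n,np.round(ray(s,u,v,z),3))
cv2.imwrite('pics/crop1.png',np.hstack([cv2.resize(im[y-40:y+40,x-40:x+40],(250,250),interpolation=2) for x,y in((285,199),(367,200),(348,280))]))
E
```

```text
dish [ 0.6583 -0.0169] [0.1531 0.1537] nominal 0.15 circ [ 0.6585 -0.0167] 0.1564
bowl [ 0.4613 -0.4032] [0.0979 0.1043] nominal 0.096 circ [ 0.4615 -0.4027] 0.106
cup [0.458 0.382] [0.0621 0.07  ] nominal 0.06 circ [0.459  0.3813] 0.072
plate [0.4288 0.1676] [0.1919 0.1934] nominal 0.19 circ [0.4289 0.1678] 0.1957
red [ 0.8332 -0.1964] [0.1519 0.1549] nominal 0.15 circ [ 0.833  -0.1966] 0.1574
pot [ 0.4296 -0.185 ] [0.0803 0.0949] nominal 0.08 circ [ 0.4337 -0.1858] 0.0987
knob [0.652 0.239 0.143]
jar [ 0.681 -0.416  0.143]
napk [0.678 0.431 0.056]
card panel [ 0.661 -0.253  0.05 ]
```

View pics/crop1.png

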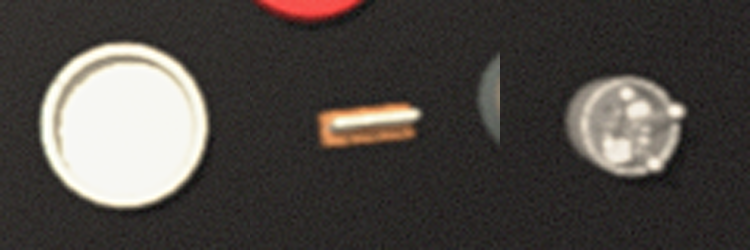

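Crop: white dish, card (panel tilted about 5° from y), and pot with spoons, all as described. The dish goes to about (0.429, -0.040). I'll write a small planner helper next.

```bash
cat >> h.py <<'E'
from scipy.spatial.transform import Rotation as R
def Rd(yaw):
    a=np.deg2rad(yaw); x=np.array([np.cos(a),np.sin(a),0]); z=np.array([0,0,-1.]); return np.stack([x,np.cross(z,x),z],1)
def go(*goals):
    """goals: grasp-point world xyz + yaw(deg); prints shift/turn numbers from the present pose"""
    st=get_state(); p=st['tool_pos']; r=R.from_quat(st['eef_rot']).as_matrix()
    print('t',round(st['clock'],2),'gp',np.round(p+r[:,2]*.147,4),'yaw',round(np.degrees(np.arctan2(r[1,0],r[0,0])),2),'F',np.round(st['contact_force'],1),'op',round(st['opening'],3),'q',np.round(st['q'],2))
    for x,y,z,yaw in goals:
        d=r.T@(np.array([x,y,z+.147])-p); w=R.from_matrix(r.T@Rd(yaw)).as_rotvec()
        print(np.round(np.r_[d,w]/.5,3).tolist(),'rows>=',int(np.ceil(max(np.linalg.norm(d)/.0417,np.degrees(np.linalg.norm(w))/7.16)))+1)
def wcam(s,st):
    T=np.eye(4); T[:3,:3]=R.from_quat(st['eef_rot']).as_matrix(); T[:3,3]=st['tool_pos']; return T@s['mount']
E
python3 -c "
from h import *
go((.45,-.35,.2,50),(.729,-.017,.2,90))"
```

```text
t 0.15 gp [ 0.276  -0.5603  0.2571] yaw 26.23 F [-0.4  0.1 -0.6] op 1.001 q [ 1.15  0.69 -0.19  1.57  0.16  0.9  -0.22]
[0.498, -0.224, 0.114, -0.003, -0.0, -0.83] rows>= 8
[1.293, -0.574, 0.115, -0.003, -0.001, -2.226] rows>= 19
```

Emit:
play_rows(rows=[[[0.5,-0.22,0.05,0,0,-0.83],[0.5,-0.22,0.05,0,0,-0.83],[0.5,-0.22,0.05,0,0,-0.83],[0.5,-0.22,0.05,0,0,-0.83],[0.5,-0.22,0.05,0,0,-0.83],[0.5,-0.22,0.05,0,0,-0.83],[0.5,-0.22,0.05,0,0,-0.83],[0.5,-0.22,0.05,0,0,-0.83],[0.5,-0.22,0.05,0,0,-0.83]]], claw=0, squeeze=50)

```text
clock: 0.9
tool_pos: [0.4529, -0.3499, 0.3795]
eef_rot: [0.905, 0.424, -0.0, -0.0]
contact_force: [-1.1, -1.4, -0.5]
opening: 0.998
finger_force: 0.0
```

```bash
python3 -c "
from h import *
st=get_state(); s=snap('wrist','w1.png'); T=wcam(s,st)
print(proj(s,(.461,-.407,.046),T))
go((.729,-.017,.15,90),(.6,-.1,.2,75))"
```

```text
[320.54010386 223.05919671]
t 0.95 gp [ 0.4514 -0.3518  0.2325] yaw 50.03 F [-0.2  0.2 -0.4] op 1.005 q [ 0.74  0.66 -0.28  1.75  0.24  0.77 -0.35]
[0.87, -0.005, 0.164, -0.002, 0.002, -1.395] rows>= 12
[0.577, -0.096, 0.064, -0.002, 0.002, -0.872] rows>= 9
```

View pics/w1.png

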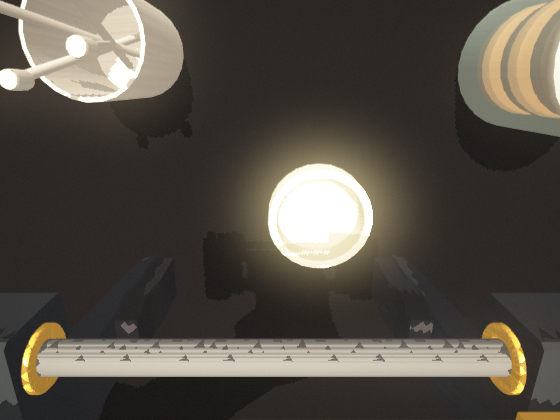

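Picture: bowl at (320,216), pot upper left, jar upper right; the estimate projects to (320,223). I'll measure it exactly with a fixed-radius rim fit while moving on to the dish.

```bash
cat >> h.py <<'E'
from scipy.optimize import least_squares
def rim(s,T,guess,z,D,thr=120,band=.25):
    """rim centre: outer bright contour cast on the rim plane, only the side away from the camera foot (there the rim is the outline)"""
    im=s['pixels'].min(2); g=proj(s,(*guess,z),T)
    cs,_=cv2.findContours((im>thr).astype(np.uint8),cv2.RETR_EXTERNAL,cv2.CHAIN_APPROX_NONE)
    k=max([c for c in cs if cv2.pointPolygonTest(c,tuple(map(float,g)),True)>-10],key=cv2.contourArea).reshape(-1,2)
    k=np.array([q for q in k if 2<q[0]<557 and 2<q[1]<417])
    p=np.array([ray(s,u,v,z,T)[:2] for u,v in k]); c=np.array(guess,float); cam=(T if T is not None else np.linalg.inv(s['world_to_cam']))[:2,3]
    for _ in range(6):
        d=(p-c)@(c-cam)/np.linalg.norm(c-cam); r=np.linalg.norm(p-c,axis=1)
        q=p[(d>-band*D/2)&(abs(r-D/2)<.008)]
        f=least_squares(lambda a:np.linalg.norm(q-a[:2],axis=1)-D/2,c,loss='soft_l1',f_scale=.001); c=f.x
    f3=least_squares(lambda a:np.linalg.norm(q-a[:2],axis=1)-a[2],[*c,D/2],loss='soft_l1',f_scale=.001).x
    print('rim',np.round(c,4),'free',np.round(f3[:2],4),'D',round(2*f3[2],4),'n',len(q)); return c
E
python3 - <<'E'
from h import *
s=dict(np.load('/tmp/wrist.npz')); st=get_state(); T=wcam(s,st)
for th in(120,200,240): rim(s,T,(.461,-.407),.046,.096,th)
s=dict(np.load('/tmp/top.npz'))
rim(s,None,(.461,-.407),.046,.096);rim(s,None,(.6583,-.0169),.036,.15);rim(s,None,(.458,.386),.056,.06);rim(s,None,(.429,.1676),.085,.19)
E
```

```text
rim [ 0.4605 -0.4064] free [ 0.4603 -0.407 ] D 0.0948 n 165
rim [ 0.4608 -0.4058] free [ 0.4605 -0.4068] D 0.0941 n 165
rim [ 0.4647 -0.3983] free [ 0.4623 -0.4036] D 0.0911 n 146
rim [ 0.461  -0.4063] free [ 0.461  -0.4065] D 0.0956 n 57
rim [ 0.6589 -0.0167] free [ 0.6582 -0.0166] D 0.1512 n 86
rim [0.4577 0.3855] free [0.4577 0.3847] D 0.0613 n 36
rim [0.4286 0.1685] free [0.4287 0.1683] D 0.1903 n 117
```

Emit:
play_rows(rows=[[[0.58,-0.1,0.1,0,0,-0.87],[0.58,-0.1,0.1,0,0,-0.87],[0.58,-0.1,0.1,0,0,-0.87],[0.58,-0.1,0.1,0,0,-0.87],[0.58,-0.1,0.1,0,0,-0.87],[0.58,-0.1,0.1,0,0,-0.87],[0.58,-0.1,0.1,0,0,-0.87],[0.58,-0.1,0.1,0,0,-0.87],[0.58,-0.1,0.1,0,0,-0.87]]])

```text
clock: 1.7
tool_pos: [0.6008, -0.0952, 0.3292]
eef_rot: [0.793, 0.61, 0.001, -0.0]
contact_force: [-0.3, -1.0, 1.1]
opening: 1.002
finger_force: 0.0
```

```bash
python3 -c "
from h import *
st=get_state(); s=snap('wrist','w2.png'); T=wcam(s,st)
for th in(120,200): rim(s,T,(.658,-.017),.036,.15,th)
go((.729,-.017,.1,90),(.729,-.017,.034,90))"
```

```text
rim [ 0.658 -0.017] free [ 0.658 -0.017] D 0.15 n 0
rim [ 0.658 -0.017] free [ 0.658 -0.017] D 0.15 n 0
t 1.75 gp [ 0.5997 -0.0985  0.1823] yaw 74.9 F [ 0.  -0.1 -0.6] op 0.999 q [ 0.27  0.77 -0.33  1.69  0.34  0.74 -0.49]
[0.224, 0.207, 0.164, -0.002, 0.003, -0.527] rows>= 6
[0.225, 0.207, 0.296, -0.002, 0.003, -0.527] rows>= 7
```

Emit:
play_rows(rows=[[[0.225,0.207,0.164,0,0.003,-0.527],[0.225,0.207,0.164,0,0.003,-0.527],[0.225,0.207,0.164,0,0.003,-0.527],[0.225,0.207,0.164,0,0.003,-0.527],[0.225,0.207,0.164,0,0.003,-0.527],[0.225,0.207,0.164,0,0.003,-0.527],[0.225,0.207,0.164,0,0.003,-0.527],[0.225,0.207,0.164,0,0.003,-0.527]]])

```text
clock: 2.42
tool_pos: [0.7284, -0.0193, 0.2488]
eef_rot: [0.708, 0.706, -0.001, 0.001]
contact_force: [0.4, -0.5, -0.0]
opening: 0.998
finger_force: 0.0
```

```bash
python3 -c "
from h import *
st=get_state(); s=snap('wrist','w2.png')
go((.7295,-.017,.034,90))"
```

```text
t 2.47 gp [ 0.7286 -0.0191  0.1022] yaw 89.83 F [0.2 0.4 0.9] op 0.997 q [ 0.13  1.03 -0.37  1.31  0.42  0.88 -0.34]
[0.004, 0.002, 0.136, 0.002, 0.002, -0.006] rows>= 3
```

View pics/w2.png

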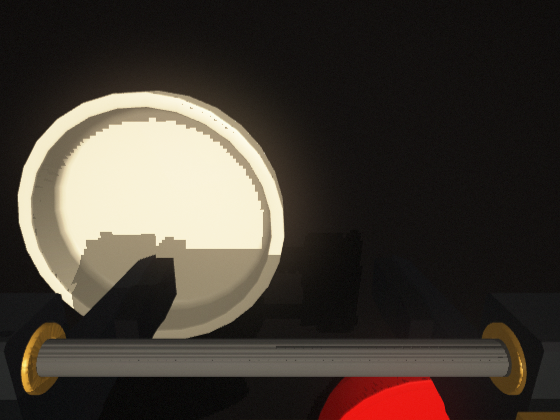

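Picture: white dish with its right wall at about (275,230). One finger sits over the inside and the other outside, so the pinch is lined up. The red dish at (385,400) is clear.

Emit:
play_rows(rows=[[[0.004,0.002,0.08,0,0,-0.006],[0.004,0.002,0.11,0,0,-0.006],[0.004,0.002,0.136,0,0,-0.006],[0.004,0.002,0.136,0,0,-0.006],[0.004,0.002,0.136,0,0,-0.006]]])

```text
clock: 2.88
tool_pos: [0.7299, -0.0139, 0.1798]
eef_rot: [0.706, 0.708, 0.0, -0.001]
contact_force: [0.6, 1.1, -0.6]
opening: 1.005
finger_force: 0.0
```

Emit:
play_rows(rows=[[[0,0,0,0,0,0],[0,0,0,0,0,0],[0,0,0,0,0,0],[0,0,0,0,0,0],[0,0,0,0,0,0],[0,0,0,0,0,0],[0,0,0,0,0,0],[0,0,0,0,0,0],[0,0,0,0,0,0],[0,0,0,0,0,0],[0,0,0,0,0,0],[0,0,0,0,0,0]]], claw=1, squeeze=50)

```text
clock: 3.88
tool_pos: [0.7302, -0.0133, 0.1797]
eef_rot: [0.706, 0.708, 0.001, -0.0]
contact_force: [0.5, -1.0, 0.8]
opening: 0.116
finger_force: 0.0
```

```bash
python3 -c "
from h import *
go((.5,-.04,.1,90))"
```

```text
t 3.88 gp [ 0.7302 -0.0131  0.0327] yaw 90.2 F [ 0.5 -1.   0.8] op 0.116 q [ 0.11  1.12 -0.35  1.31  0.45  0.78 -0.37]
[-0.052, -0.46, -0.135, 0.0, -0.003, 0.007] rows>= 7
```

Emit:
play_rows(rows=[[[0,0,0,0,0,0],[0,0,0,0,0,0],[0,0,0,0,0,0],[0,0,0,0,0,0]]])

```text
clock: 4.22
tool_pos: [0.7301, -0.0133, 0.1797]
eef_rot: [0.706, 0.708, 0.001, -0.0]
contact_force: [0.4, -0.4, 0.1]
opening: 0.083
finger_force: 49.8
```

Emit:
play_rows(rows=[[[0,0,-0.02,0,0,0],[0,0,-0.04,0,0,0],[0,0,-0.07,0,0,0],[0,0,-0.1,0,0,0],[0,0,-0.1,0,0,0]]])

```text
clock: 4.63
tool_pos: [0.732, -0.0132, 0.2348]
eef_rot: [0.706, 0.708, 0.004, 0.002]
contact_force: [0.9, 1.4, -2.3]
opening: 0.09
finger_force: 49.8
```

```bash
python3 -c "
from h import *
s=snap('wrist','w3.png')
go((.503,-.04,.083,90),(.503,-.04,.037,90))"
```

```text
t 4.68 gp [ 0.7323 -0.013   0.0861] yaw 90.18 F [-0.2 -0.1 -3.9] op 0.085 q [ 0.12  1.05 -0.37  1.31  0.42  0.85 -0.35]
[-0.052, -0.457, 0.003, 0.012, -0.004, 0.006] rows>= 7
[-0.052, -0.458, 0.095, 0.012, -0.004, 0.006] rows>= 7
```

View pics/w3.png

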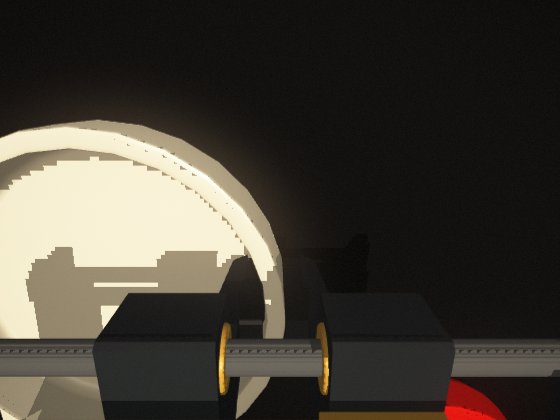

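Dish held (−3.9 N ≈ its weight), hanging level.

Emit:
play_rows(rows=[[[-0.01,-0.07,0,0,0,0],[-0.02,-0.14,0,0,0,0],[-0.03,-0.21,0,0,0,0],[-0.036,-0.28,0,0,0,0],[-0.042,-0.35,0,0,0,0],[-0.045,-0.41,0,0,0,0],[-0.045,-0.45,0,0.01,0,0],[-0.045,-0.463,0,0.012,-0.004,0.006],[-0.045,-0.463,0,0.012,-0.004,0.006],[-0.045,-0.463,0,0.012,-0.004,0.006],[-0.045,-0.463,0,0.012,-0.004,0.006]]])

```text
clock: 5.6
tool_pos: [0.5008, -0.0364, 0.2298]
eef_rot: [0.707, 0.707, -0.001, -0.001]
contact_force: [0.3, 0.2, -3.7]
opening: 0.082
finger_force: 49.8
```

```bash
python3 -c "
from h import *
go((.500,-.036,.04,90),(.500,-.036,.034,90))"
```

```text
t 5.6 gp [ 0.5005 -0.0364  0.0828] yaw 90.03 F [ 0.3  0.2 -3.7] op 0.082 q [ 0.11  0.84 -0.21  2.06  0.55  0.3  -0.56]
[0.001, -0.001, 0.086, -0.004, -0.0, 0.001] rows>= 3
[0.001, -0.001, 0.098, -0.004, -0.0, 0.001] rows>= 3
```

Emit:
play_rows(rows=[[[0,0,0.03,0,0,0],[0,0,0.06,0,0,0],[0,0,0.08,0,0,0],[0,0,0.09,0,0,0],[0,0,0.095,0,0,0],[0,0,0.099,0,0,0],[0,0,0.101,0,0,0],[0,0,0.101,0,0,0]]])

```text
clock: 6.27
tool_pos: [0.4987, -0.0367, 0.1796]
eef_rot: [0.707, 0.707, -0.002, -0.001]
contact_force: [-0.3, 0.4, -2.5]
opening: 0.088
finger_force: 49.8
```

Emit:
play_rows(rows=[[[0,0,0,0,0,0],[0,0,0,0,0,0],[0,0,0,0,0,0],[0,0,0,0,0,0],[0,0,0,0,0,0],[0,0,0,0,0,0]]], claw=0.6)

```text
clock: 6.77
tool_pos: [0.4985, -0.0367, 0.1792]
eef_rot: [0.707, 0.707, -0.002, -0.002]
contact_force: [-0.1, -0.2, -0.0]
opening: 0.399
finger_force: 0.0
```

Emit:
play_rows(rows=[[[0,0,-0.03,0,0,0],[0,0,-0.1,0,0,0],[0,0,-0.18,0,0,0],[0,0,-0.26,0,0,0],[0,0,-0.34,0,0,0],[0,0,-0.34,0,0,0],[0,0,-0.34,0,0,0]]], claw=0)

```text
clock: 7.35
tool_pos: [0.4999, -0.0369, 0.3512]
eef_rot: [0.707, 0.707, -0.001, -0.0]
contact_force: [-0.5, -0.2, -0.1]
opening: 0.904
finger_force: 0.0
```

```bash
python3 -c "
from h import *
st=get_state(); s=snap('wrist','w4.png'); T=wcam(s,st)
print('plate',proj(s,(.429,.073,.085),T),'dish',proj(s,(.429,-.04,.036),T),'pot',proj(s,(.429,-.192,.105),T))
rim(s,T,(.429,-.04),.036,.15,120,.1)
s=snap('top','t4.png'); rim(s,None,(.429,-.04),.036,.15)
go((.505,-.25,.22,70),(.505,-.406,.12,70))"
```

```text
plate [157.65719121  34.8294501 ] dish [188.65486891 190.63468065] pot [183.3421318  401.15832121]
rim [ 0.4322 -0.0418] free [ 0.429  -0.0425] D 0.1436 n 220Traceback (most recent call last):
  File "<string>", line 6, in <module>
    s=snap('top','t4.png'); rim(s,None,(.429,-.04),.036,.15)
                            ~~~^^^^^^^^^^^^^^^^^^^^^^^^^^^^^
  File "h.py", line 33, in rim
    k=max([c for c in cs if cv2.pointPolygonTest(c,tuple(map(float,g)),True)>-10],key=cv2.contourArea).reshape(-1,2)
      ~~~^^^^^^^^^^^^^^^^^^^^^^^^^^^^^^^^^^^^^^^^^^^^^^^^^^^^^^^^^^^^^^^^^^^^^^^^^^^^^^^^^^^^^^^^^^^^^
ValueError: max() iterable argument is empty
```

View pics/w4.png

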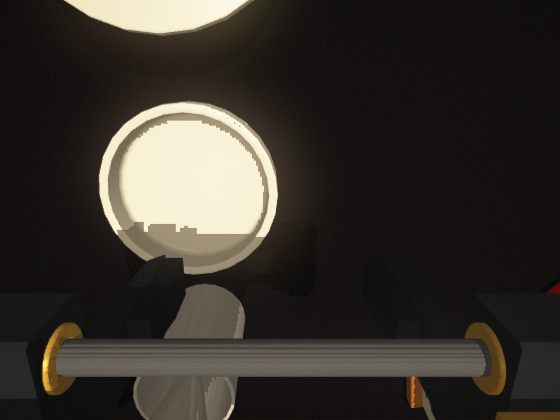

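Picture: dish at (188,188), between plate (160,30) and pot (185,400), as predicted. Next the bowl.

```bash
python3 -c "
from h import *
go((.505,-.4065,.24,90),(.505,-.4065,.10,90))"
```

```text
t 7.45 gp [ 0.4978 -0.0371  0.2015] yaw 90.01 F [-0.4 -0.8 -1.2] op 0.991 q [ 0.24  0.64 -0.41  1.98  0.42  0.61 -0.45]
[-0.739, 0.012, -0.076, -0.014, 0.002, 0.0] rows>= 10
[-0.739, 0.014, 0.204, -0.014, 0.002, 0.0] rows>= 11
```

Emit:
play_rows(rows=[[[-0.03,0.014,-0.08,0,0,0],[-0.1,0.014,-0.09,0,0,0],[-0.74,0.014,-0.09,-0.01,0,0],[-0.74,0.014,-0.09,-0.01,0,0],[-0.74,0.014,-0.09,-0.01,0,0],[-0.74,0.014,-0.09,-0.01,0,0],[-0.74,0.014,-0.09,-0.01,0,0],[-0.74,0.014,-0.09,-0.01,0,0],[-0.74,0.014,-0.09,-0.01,0,0],[-0.74,0.014,-0.09,-0.01,0,0],[-0.74,0.014,0.2,-0.01,0,0],[-0.74,0.014,0.2,-0.01,0,0],[-0.74,0.014,0.2,-0.01,0,0],[-0.74,0.014,0.2,-0.01,0,0],[-0.74,0.014,0.2,-0.01,0,0],[-0.74,0.014,0.2,-0.01,0,0]]])

```text
clock: 8.78
tool_pos: [0.5055, -0.406, 0.2467]
eef_rot: [0.707, 0.708, -0.001, -0.003]
contact_force: [1.3, -0.5, 0.9]
opening: 1.006
finger_force: 0.0
```

```bash
python3 -c "
from h import *
s=snap('top','t4.png'); rim(s,None,(.429,-.04),.036,.15,100);rim(s,None,(.461,-.406),.046,.096)
go((.5047,-.4065,.049,90))"
```

```text
rim [ 0.4266 -0.0456] free [ 0.4273 -0.0445] D 0.152 n 88
rim [ 0.4611 -0.405 ] free [ 0.4612 -0.4049] D 0.0954 n 25
t 8.83 gp [ 0.5062 -0.4064  0.1019] yaw 90.06 F [-0.6 -0.1  0.4] op 1.001 q [ 0.82  0.94 -0.4   1.59  0.5   0.71  0.18]
[-0.0, -0.003, 0.106, -0.003, -0.0, 0.002] rows>= 3
```

Emit:
play_rows(rows=[[[0,-0.003,0.05,0,0,0.002],[0,-0.003,0.08,0,0,0.002],[0,-0.003,0.104,0,0,0.002],[0,-0.003,0.104,0,0,0.002],[0,-0.003,0.104,0,0,0.002]]])

```text
clock: 9.25
tool_pos: [0.5046, -0.4067, 0.1974]
eef_rot: [0.707, 0.707, -0.001, -0.0]
contact_force: [-0.6, 0.6, 0.2]
opening: 1.002
finger_force: 0.0
```

Emit:
play_rows(rows=[[[0,0,0,0,0,0],[0,0,0,0,0,0],[0,0,0,0,0,0],[0,0,0,0,0,0],[0,0,0,0,0,0],[0,0,0,0,0,0],[0,0,0,0,0,0],[0,0,0,0,0,0],[0,0,0,0,0,0],[0,0,0,0,0,0],[0,0,0,0,0,0],[0,0,0,0,0,0],[0,0,0,0,0,0],[0,0,0,0,0,0],[0,0,0,0,0,0],[0,0,0,0,0,0]]], claw=1)

```text
clock: 10.58
tool_pos: [0.5046, -0.4067, 0.1973]
eef_rot: [0.707, 0.707, -0.0, -0.0]
contact_force: [0.6, -0.5, -1.0]
opening: 0.098
finger_force: 48.2
```

```bash
python3 -c "
from h import *
go((.5047,-.4065,.049,90))"
```

```text
t 10.58 gp [ 0.5045 -0.4067  0.0503] yaw 89.98 F [ 0.6 -0.5 -1. ] op 0.098 q [ 0.8   1.01 -0.36  1.61  0.54  0.62  0.15]
[0.0, 0.0, 0.003, -0.001, 0.001, -0.001] rows>= 2
```

Emit:
play_rows(rows=[[[0,0,-0.03,0,0,0],[0,0,-0.08,0,0,0],[0,0,-0.16,0,0,0],[0,0,-0.24,0,0,0],[0,0,-0.32,0,0,0],[0,0,-0.4,0,0,0],[0,0,-0.44,0,0,0],[0,0,-0.44,0,0,0]]])

```text
clock: 11.25
tool_pos: [0.5057, -0.4069, 0.424]
eef_rot: [0.707, 0.707, 0.001, 0.005]
contact_force: [0.9, 0.1, -2.4]
opening: 0.1
finger_force: 48.2
```

```bash
python3 -c "
from h import *
st=get_state(); s=snap('wrist','w5.png'); T=wcam(s,st); gp=st['tool_pos']-[0,0,.147]
rim(s,T,(gp[0]-.044,gp[1]),gp[2]-.003,.096,100)
s=snap('top','t5.png'); rim(s,None,(.429,-.042),.036,.15,100)
go((.473,-.042,.26,90),(.473,-.042,.10,90))"
```

```text
rim [ 0.4665 -0.4002] free [ 0.4648 -0.4043] D 0.091 n 223
rim [ 0.4267 -0.0454] free [ 0.4273 -0.0444] D 0.1519 n 87
t 11.35 gp [ 0.504  -0.4067  0.2709] yaw 89.96 F [ 0.  -0.2 -3.4] op 0.097 q [ 0.87  0.74 -0.5   1.47  0.38  1.03  0.28]
[0.729, -0.063, 0.021, -0.002, 0.003, -0.001] rows>= 10
[0.729, -0.062, 0.341, -0.002, 0.003, -0.001] rows>= 11
```

Emit:
play_rows(rows=[[[0.07,-0.01,0,0,0,0],[0.15,-0.02,0,0,0,0],[0.23,-0.03,0,0,0,0],[0.31,-0.04,0,0,0,0],[0.39,-0.05,0,0,0,0],[0.47,-0.064,0,0,0,0],[0.55,-0.064,0,0,0,0],[0.63,-0.064,0,0,0,0],[0.69,-0.064,0,0,0,0],[0.726,-0.064,0,0,0.003,0],[0.726,-0.064,0.06,0,0.003,0],[0.726,-0.064,0.13,0,0.003,0],[0.726,-0.064,0.2,0,0.003,0],[0.726,-0.064,0.27,0,0.003,0],[0.726,-0.064,0.34,0,0.003,0],[0.726,-0.064,0.34,0,0.003,0],[0.726,-0.064,0.34,0,0.003,0]]])

```text
clock: 12.77
tool_pos: [0.4712, -0.0436, 0.2452]
eef_rot: [0.707, 0.707, -0.003, -0.003]
contact_force: [1.0, -0.0, -2.1]
opening: 0.1
finger_force: 49.4
```

```bash
python3 -c "
from h import *
st=get_state(); s=snap('wrist','w6.png'); T=wcam(s,st); print(proj(s,(.428,-.0435,.036),T))
rim(s,T,(.428,-.0435),.036,.15,100)
go((.472,-.0435,.06,90),(.472,-.0435,.0583,90))"
```

```text
[198.88334624 237.09602522]
rim [ 0.4281 -0.0429] free [ 0.426  -0.0451] D 0.1457 n 268
t 12.82 gp [ 0.4717 -0.0435  0.1   ] yaw 90.0 F [ 0.5  0.3 -1.3] op 0.1 q [ 0.14  0.79 -0.23  2.13  0.61  0.28 -0.62]
[0.0, -0.0, 0.08, -0.007, -0.001, 0.0] rows>= 2
[0.0, -0.0, 0.083, -0.007, -0.001, 0.0] rows>= 2
```

View pics/w6.png

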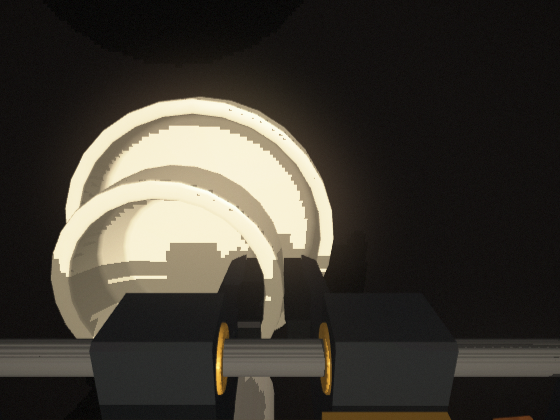

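Picture: bowl, left 52 to right 283, hangs over the dish, 67 to 332; this agrees with the plan. Lowering.

Emit:
play_rows(rows=[[[0,0,0.03,0,0,0],[0,0,0.055,0,0,0],[0,0,0.07,0,0,0],[0,0,0.078,0,0,0],[0,0,0.082,0,0,0],[0,0,0.085,0,0,0],[0,0,0.085,0,0,0]]])

```text
clock: 13.4
tool_pos: [0.4732, -0.0437, 0.2053]
eef_rot: [0.707, 0.707, 0.001, 0.0]
contact_force: [1.5, -0.2, -1.2]
opening: 0.1
finger_force: 49.4
```

Emit:
play_rows(rows=[[[0,0,0,0,0,0],[0,0,0,0,0,0],[0,0,0,0,0,0]]], claw=0.75)

```text
clock: 13.65
tool_pos: [0.4726, -0.0437, 0.205]
eef_rot: [0.707, 0.707, 0.0, -0.0]
contact_force: [-0.3, 0.1, -0.2]
opening: 0.25
finger_force: 0.0
```

Emit:
play_rows(rows=[[[0,0,-0.02,0,0,0],[0,0,-0.05,0,0,0],[0,0,-0.13,0,0,0],[0,0,-0.21,0,0,0],[0,0,-0.29,0,0,0],[0,0,-0.36,0,0,0],[0,0,-0.36,0,0,0]]], claw=0)

```text
clock: 14.23
tool_pos: [0.4742, -0.0435, 0.3905]
eef_rot: [0.707, 0.707, 0.004, 0.003]
contact_force: [0.1, 0.0, 0.3]
opening: 0.753
finger_force: 0.0
```

```bash
python3 -c "
from h import *
go((.458,.386,.25,90),(.458,.386,.12,90))"
```

```text
t 14.23 gp [ 0.4757 -0.0433  0.2435] yaw 89.94 F [0.1 0.  0.3] op 0.753 q [ 0.32  0.55 -0.5   2.01  0.42  0.67 -0.45]
[0.859, -0.033, -0.013, 0.021, -0.002, -0.002] rows>= 12
[0.859, -0.036, 0.247, 0.021, -0.002, -0.002] rows>= 12
```

Emit:
play_rows(rows=[[[0.86,-0.033,-0.01,0.015,0,0],[0.86,-0.033,-0.01,0.015,0,0],[0.86,-0.033,-0.01,0.015,0,0],[0.86,-0.033,-0.01,0.015,0,0],[0.86,-0.033,-0.01,0.015,0,0],[0.86,-0.033,-0.01,0.015,0,0],[0.86,-0.033,-0.01,0.015,0,0],[0.86,-0.033,-0.01,0.015,0,0],[0.86,-0.033,-0.01,0.015,0,0],[0.86,-0.033,-0.01,0.015,0,0],[0.86,-0.033,-0.01,0.015,0,0],[0.86,-0.033,0.24,0.015,0,0],[0.86,-0.033,0.24,0.015,0,0],[0.86,-0.033,0.24,0.015,0,0],[0.86,-0.033,0.24,0.015,0,0],[0.86,-0.033,0.24,0.015,0,0]]])

```text
clock: 15.57
tool_pos: [0.4556, 0.3855, 0.2634]
eef_rot: [0.707, 0.707, -0.005, -0.003]
contact_force: [0.7, -0.5, 1.7]
opening: 1.0
finger_force: 0.0
```

```bash
python3 -c "
from h import *
st=get_state(); s=snap('wrist','w7.png'); T=wcam(s,st); print(proj(s,(.458,.386,.056),T))
for th in (60,100,150): rim(s,T,(.458,.386),.056,.06,th)
s=snap('top','t7.png'); rim(s,None,(.429,-.042),.036,.15,100,.1); rim(s,None,(.429,-.042),.036,.15,70,0)
im=s['pixels'];x,y=288,285
cv2.imwrite('pics/c7.png',np.hstack([cv2.resize(im[y-45:y+45,x-90:x+90],(500,250),interpolation=2),cv2.resize(cv2.imread('pics/w7.png'),(300,250))]))
go((.458,.386,.055,90))"
```

```text
[282.05312198 236.78155231]
rim [0.4589 0.3865] free [0.459  0.3908] D 0.0672 n 184
rim [0.4588 0.3868] free [0.4589 0.3861] D 0.0588 n 168
rim [0.4589 0.3871] free [0.459 0.386] D 0.0583 n 169
rim [ 0.4267 -0.0453] free [ 0.4272 -0.0446] D 0.1514 n 81
rim [ 0.4259 -0.0464] free [ 0.4277 -0.0443] D 0.1543 n 76
t 15.67 gp [0.4561 0.3875 0.1202] yaw 89.96 F [-0.4  0.4  0.3] op 1.004 q [-0.58  0.86 -0.36  1.75  0.46  0.62 -1.2 ]
[-0.003, 0.003, 0.13, -0.012, -0.007, -0.001] rows>= 3
```

View pics/c7.png

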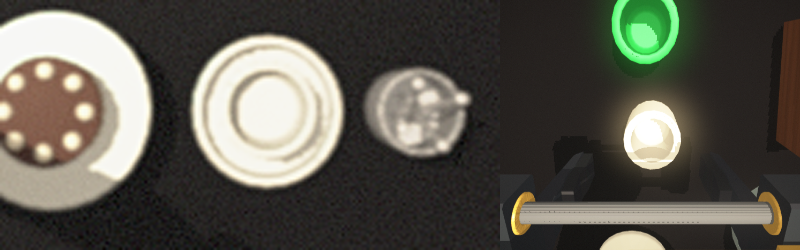

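Crop: the bowl sits concentric in the dish at crop pixel (269,110). Wrist view: white cup at (652,132), green one behind at (645,25), which is clear.

Emit:
play_rows(rows=[[[-0.002,0.005,0.06,-0.01,-0.006,0],[-0.002,0.005,0.1,-0.01,-0.006,0],[-0.002,0.005,0.124,-0.01,-0.006,0],[-0.002,0.005,0.124,-0.01,-0.006,0],[-0.002,0.005,0.124,-0.01,-0.006,0]]])

```text
clock: 16.08
tool_pos: [0.4589, 0.3859, 0.2047]
eef_rot: [0.707, 0.707, -0.001, -0.0]
contact_force: [0.6, 0.8, 0.1]
opening: 1.0
finger_force: 0.0
```

Emit:
play_rows(rows=[[[0,0,0,0,0,0],[0,0,0,0,0,0],[0,0,0,0,0,0],[0,0,0,0,0,0],[0,0,0,0,0,0],[0,0,0,0,0,0],[0,0,0,0,0,0],[0,0,0,0,0,0]]], claw=1, squeeze=30)

```text
clock: 16.75
tool_pos: [0.4586, 0.3855, 0.2036]
eef_rot: [0.707, 0.707, -0.001, -0.0]
contact_force: [-0.5, 0.5, 6.1]
opening: 0.662
finger_force: 30.0
```

```bash
python3 -c "
from h import *
go((.429,-.044,.25,90))"
```

```text
t 16.75 gp [0.4583 0.3853 0.0566] yaw 89.97 F [-0.5  0.5  6.1] op 0.662 q [-0.61  0.95 -0.29  1.77  0.51  0.5  -1.24]
[-0.86, -0.06, -0.385, -0.005, 0.003, -0.001] rows>= 13
```

Emit:
play_rows(rows=[[[0,0,0,0,0,0],[0,0,0,0,0,0],[0,0,0,0,0,0],[0,0,-0.008,0,0,0],[0,0,-0.008,0,0,0],[0,0,-0.008,0,0,0]]], claw=0.2)

```text
clock: 17.25
tool_pos: [0.4585, 0.3854, 0.2072]
eef_rot: [0.707, 0.707, -0.002, -0.0]
contact_force: [-0.3, -0.1, -0.0]
opening: 0.798
finger_force: 0.0
```

Emit:
play_rows(rows=[[[0,0,0,0,0,0],[0,0,0,0,0,0],[0,0,0,0,0,0],[0,0,0,0,0,0],[0,0,0,0,0,0],[0,0,0,0,0,0]]], claw=1)

```text
clock: 17.75
tool_pos: [0.4585, 0.3853, 0.207]
eef_rot: [0.707, 0.707, -0.002, -0.0]
contact_force: [1.0, 0.7, 0.4]
opening: 0.664
finger_force: 30.0
```

```bash
python3 -c "
from h import *
go((.429,-.044,.25,90))"
```

```text
t 17.75 gp [0.458 0.385 0.06 ] yaw 89.97 F [1.  0.7 0.4] op 0.664 q [-0.61  0.95 -0.3   1.77  0.51  0.51 -1.24]
[-0.86, -0.06, -0.378, -0.006, 0.004, -0.001] rows>= 13
```

Emit:
play_rows(rows=[[[0,0,-0.05,0,0,0],[0,0,-0.12,0,0,0],[0,0,-0.2,0,0,0],[0,0,-0.28,0,0,0],[-0.05,0,-0.35,0,0,0],[-0.12,-0.01,-0.38,0,0,0],[-0.2,-0.02,-0.38,0,0,0],[-0.28,-0.03,-0.38,0,0,0],[-0.36,-0.04,-0.38,0,0,0],[-0.44,-0.05,-0.38,0,0,0],[-0.52,-0.06,-0.38,0,0,0],[-0.6,-0.06,-0.38,0,0,0],[-0.68,-0.06,-0.38,0,0,0],[-0.76,-0.06,-0.38,0,0,0],[-0.82,-0.06,-0.38,0,0,0],[-0.863,-0.06,-0.38,0,0,0],[-0.863,-0.06,-0.3,0,0,0],[-0.863,-0.06,-0.22,0,0,0],[-0.863,-0.06,-0.16,0,0,0],[-0.863,-0.06,-0.16,0,0,0]]])

```text
clock: 19.42
tool_pos: [0.427, -0.0461, 0.2841]
eef_rot: [0.707, 0.707, -0.005, -0.003]
contact_force: [-1.6, -0.6, -1.2]
opening: 0.665
finger_force: 30.0
```

```bash
python3 -c "
from h import *
s=snap('wrist','w8.png')
go((.428,-.0455,.078,90),(.428,-.0455,.0765,90))"
```

```text
t 19.47 gp [ 0.4262 -0.0462  0.1393] yaw 90.03 F [-0.2  0.  -0.8] op 0.666 q [ 0.17  0.69 -0.27  2.24  0.63  0.3  -0.65]
[0.001, 0.002, 0.123, -0.019, 0.006, 0.001] rows>= 3
[0.001, 0.002, 0.126, -0.019, 0.006, 0.001] rows>= 3
```

View pics/w8.png

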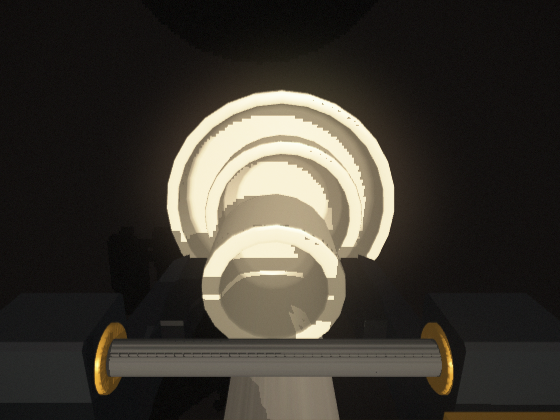

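Picture: dish spans 168–394, bowl 205–362 and cup 203–346. I'll check the x centring from these.

```bash
python3 -c "
from h import *
st=get_state(); s=dict(np.load('/tmp/wrist.npz')); T=wcam(s,st)
for u,v,z in((205,215,.054),(362,215,.054),(168,200,.036),(394,200,.036),(203,285,.1353),(346,285,.1353)): print(np.round(ray(s,u,v,z,T),4))
for u,v,z in((285,141,.054),(281,91,.036)): print('top edge',np.round(ray(s,u,v,z,T),4))
go((.428,-.0455,.0765,90))"
```

```text
[ 0.3835 -0.0416  0.054 ]
[ 0.4797 -0.0412  0.054 ]
[ 0.356  -0.0377  0.036 ]
[ 0.5042 -0.0372  0.036 ]
[ 0.3978 -0.0424  0.1353]
[ 0.4556 -0.042   0.1353]
top edge [0.4322 0.0038 0.054 ]
top edge [0.4299 0.0309 0.036 ]
t 19.47 gp [ 0.4262 -0.0462  0.1393] yaw 90.03 F [-0.2  0.  -0.8] op 0.666 q [ 0.17  0.69 -0.27  2.24  0.63  0.3  -0.65]
[0.001, 0.002, 0.126, -0.019, 0.006, 0.001] rows>= 3
```

Emit:
play_rows(rows=[[[0.001,0.009,0.04,-0.019,0.006,0],[0.001,0.009,0.08,-0.019,0.006,0],[0.001,0.009,0.1,-0.019,0.006,0],[0.001,0.009,0.112,-0.019,0.006,0],[0.001,0.009,0.116,-0.019,0.006,0],[0.001,0.009,0.116,-0.019,0.006,0],[0.001,0.009,0.116,-0.019,0.006,0]]])

```text
clock: 20.05
tool_pos: [0.4332, -0.0456, 0.231]
eef_rot: [0.707, 0.707, 0.003, 0.002]
contact_force: [-0.0, -0.0, -1.9]
opening: 0.662
finger_force: 30.0
```

```bash
python3 -c "
from h import *
go((.431,-.0455,.0762,90))"
```

```text
t 20.05 gp [ 0.4344 -0.0454  0.084 ] yaw 89.96 F [-0.  -0.  -1.9] op 0.662 q [ 0.05  0.81 -0.08  2.26  0.73  0.09 -0.74]
[0.0, -0.005, 0.016, 0.016, -0.002, -0.001] rows>= 2
```

Emit:
play_rows(rows=[[[0,-0.004,0.006,0.014,0,0],[0,-0.005,0.011,0.014,0,0],[0,-0.005,0.015,0.014,0,0],[0,-0.005,0.015,0.014,0,0]]])

```text
clock: 20.38
tool_pos: [0.4303, -0.0455, 0.2229]
eef_rot: [0.707, 0.707, 0.0, -0.0]
contact_force: [-0.2, 1.3, 5.0]
opening: 0.664
finger_force: 30.0
```

```bash
python3 -c "
from h import *
go((.431,-.0455,.0762,90))"
```

```text
t 20.38 gp [ 0.4302 -0.0454  0.0759] yaw 89.97 F [-0.2  1.3  5. ] op 0.664 q [ 0.04  0.83 -0.06  2.27  0.75  0.06 -0.76]
[0.0, 0.001, -0.001, -0.0, -0.002, -0.001] rows>= 2
```

Seated (+5 N). Releasing, then up and towards the dome.

Emit:
play_rows(rows=[[[0,0,-0.002,0,0,0],[0,0,-0.002,0,0,0],[0,0,-0.002,0,0,0]]], claw=0.15)

```text
clock: 20.63
tool_pos: [0.4304, -0.0456, 0.2235]
eef_rot: [0.707, 0.707, 0.0, -0.001]
contact_force: [0.1, -0.6, 0.0]
opening: 0.844
finger_force: 0.0
```

Emit:
play_rows(rows=[[[0,0,-0.05,0,0,0],[0,0,-0.12,0,0,0],[0,0,-0.2,0,0,0],[0,0,-0.28,0,0,0],[0,0,-0.36,0,0,0],[0,0,-0.42,0,0,0],[0,0,-0.42,0,0,0]]], claw=0)

```text
clock: 21.22
tool_pos: [0.4318, -0.0454, 0.4385]
eef_rot: [0.708, 0.707, 0.004, 0.003]
contact_force: [0.9, -1.2, -0.5]
opening: 0.996
finger_force: 0.0
```

```bash
python3 -c "
from h import *
go((.64,.238,.28,90),(.652,.238,.24,90))
s=dict(np.load('/tmp/top.npz')); im=s['pixels']
t=dict(np.load('/tmp/scene.npz')); b=t['pixels']
# knob: bright blob near its expected pixels
for S,c in((s,(188,194)),(t,(334,153))):
    x,y=c; sub=S['pixels'][y-12:y+12,x-12:x+12].min(2); m=(sub>165).astype(np.uint8); M=cv2.moments(m,True); print(m.sum(),M['m10']/M['m00']+x-12,M['m01']/M['m00']+y-12,sub.max())
"
```

```text
t 21.22 gp [ 0.4332 -0.0453  0.2915] yaw 89.92 F [ 0.9 -1.2 -0.5] op 0.996 q [ 0.43  0.44 -0.63  2.06  0.38  0.75 -0.44]
[0.567, 0.415, 0.027, 0.019, -0.001, -0.003] rows>= 10
[0.567, 0.439, 0.107, 0.019, -0.001, -0.003] rows>= 10
529 187.69565217391303 193.71266540642722 243
32 334.09375 151.0625 190
```

Emit:
play_rows(rows=[[[0.567,0.43,0.05,0.01,0,0],[0.567,0.43,0.05,0.01,0,0],[0.567,0.43,0.05,0.01,0,0],[0.567,0.43,0.05,0.01,0,0],[0.567,0.43,0.05,0.01,0,0],[0.567,0.43,0.05,0.01,0,0],[0.567,0.43,0.05,0.01,0,0],[0.567,0.43,0.05,0.01,0,0],[0.567,0.43,0.05,0.01,0,0],[0.567,0.43,0.05,0.01,0,0],[0.567,0.43,0.05,0.01,0,0],[0.567,0.43,0.05,0.01,0,0]]])

```text
clock: 22.22
tool_pos: [0.6452, 0.2366, 0.4075]
eef_rot: [0.707, 0.707, -0.003, -0.002]
contact_force: [0.5, -0.4, -0.5]
opening: 1.002
finger_force: 0.0
```

```bash
python3 -c "
from h import *
st=get_state(); s=snap('wrist','w9.png'); T=wcam(s,st); print(proj(s,(.652,.239,.143),T))
go()"
```

```text
[285.79094165 202.48799233]
t 22.27 gp [0.6443 0.2358 0.261 ] yaw 89.9 F [-0.7 -0.7  0.7] op 0.998 q [-0.16  0.82 -0.54  1.34  0.42  1.11 -0.75]
```

View pics/w9.png

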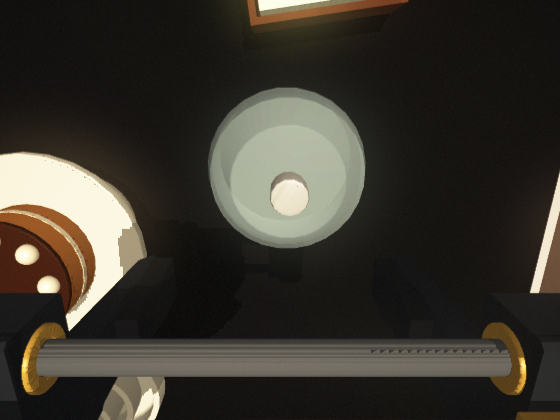

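Picture: knob top at (290,197), dome circle 209–365, plate at left, and napkin box at the top, clear.

```bash
python3 -c "
from h import *
st=get_state(); s=dict(np.load('/tmp/wrist.npz')); T=wcam(s,st); k=ray(s,290,197,.143,T); print(k)
for u in(209,365): print(ray(s,u,168,.05,T))
for u in(271,309): print(ray(s,u,197,.143,T))
go((k[0],k[1],.175,90),(k[0],k[1],.128,90))"
```

```text
[0.6551308  0.24230398 0.143     ]
[0.58252236 0.24244534 0.05      ]
[0.7284966  0.24236176 0.05      ]
[0.64190582 0.24230345 0.143     ]
[0.66834536 0.24230451 0.143     ]
t 22.27 gp [0.6443 0.2358 0.261 ] yaw 89.9 F [-0.7 -0.7  0.7] op 0.998 q [-0.16  0.82 -0.54  1.34  0.42  1.11 -0.75]
[0.013, 0.021, 0.172, -0.014, 0.003, -0.003] rows>= 4
[0.013, 0.021, 0.266, -0.014, 0.003, -0.003] rows>= 5
```

Emit:
play_rows(rows=[[[0.011,0.021,0.06,-0.008,0,0],[0.011,0.021,0.14,-0.008,0,0],[0.011,0.021,0.19,-0.008,0,0],[0.011,0.021,0.23,-0.008,0,0],[0.011,0.021,0.256,-0.008,0,0],[0.011,0.021,0.258,-0.008,0,0],[0.011,0.021,0.258,-0.008,0,0]]])

```text
clock: 22.85
tool_pos: [0.6554, 0.2424, 0.2798]
eef_rot: [0.708, 0.707, -0.001, -0.001]
contact_force: [0.1, -0.9, 0.7]
opening: 1.0
finger_force: 0.0
```

```bash
python3 -c "
from h import *
go((.655,.2415,.130,90))"
```

```text
t 22.85 gp [0.6551 0.2424 0.1328] yaw 89.92 F [ 0.1 -0.9  0.7] op 1.0 q [-0.19  0.97 -0.48  1.4   0.51  0.9  -0.81]
[-0.002, -0.001, 0.006, -0.004, -0.001, -0.003] rows>= 2
```

Emit:
play_rows(rows=[[[-0.001,0,0.005,-0.003,0,-0.003],[-0.001,0,0.005,-0.003,0,-0.003],[-0.001,0,0.005,-0.003,0,-0.003],[-0.001,0,0.005,-0.003,0,-0.003],[-0.001,0,0.005,-0.003,0,-0.003],[-0.001,0,0.005,-0.003,0,-0.003],[-0.001,0,0.005,-0.003,0,-0.003],[-0.001,0,0.005,-0.003,0,-0.003],[-0.001,0,0.005,-0.003,0,-0.003],[-0.001,0,0.005,-0.003,0,-0.003],[-0.001,0,0.005,-0.003,0,-0.003],[-0.001,0,0.005,-0.003,0,-0.003],[-0.001,0,0.005,-0.003,0,-0.003],[-0.001,0,0.005,-0.003,0,-0.003]]], claw=1, squeeze=50)

```text
clock: 24.02
tool_pos: [0.6548, 0.2429, 0.2769]
eef_rot: [0.707, 0.708, -0.0, -0.001]
contact_force: [-3.4, -0.0, 1.8]
opening: 0.3
finger_force: 50.0
```

```bash
python3 -c "
from h import *
go((.655,.2415,.32,90))"
```

```text
t 24.02 gp [0.6546 0.2429 0.1299] yaw 90.08 F [-3.4 -0.   1.8] op 0.3 q [-0.19  0.97 -0.48  1.41  0.51  0.89 -0.82]
[-0.003, -0.0, -0.38, -0.004, -0.001, 0.003] rows>= 6
```

Emit:
play_rows(rows=[[[0,0,-0.03,0,0,0],[0,0,-0.08,0,0,0],[0,0,-0.14,0,0,0],[0,0,-0.2,0,0,0],[0,0,-0.26,0,0,0],[0,0,-0.32,0,0,0],[0,0,-0.36,0,0,0],[0,0,-0.38,0,0,0],[0,0,-0.38,0,0,0]]])

```text
clock: 24.77
tool_pos: [0.656, 0.2427, 0.47]
eef_rot: [0.707, 0.707, 0.003, 0.001]
contact_force: [0.7, -0.1, -6.1]
opening: 0.297
finger_force: 50.0
```

```bash
python3 -c "
from h import *
go((.5,.19,.32,90),(.4286,.168,.32,90))"
```

```text
t 24.77 gp [0.6567 0.2432 0.323 ] yaw 90.02 F [ 0.7 -0.1 -6.1] op 0.297 q [-0.17  0.78 -0.55  1.21  0.4   1.25 -0.71]
[-0.105, -0.312, 0.004, 0.01, -0.006, 0.001] rows>= 5
[-0.149, -0.455, 0.003, 0.01, -0.006, 0.001] rows>= 7
```

Emit:
play_rows(rows=[[[-0.01,-0.03,0,0,0,0],[-0.025,-0.08,0,0,0,0],[-0.045,-0.14,0,0,0,0],[-0.065,-0.2,0,0,0,0],[-0.085,-0.26,0,0,0,0],[-0.105,-0.32,0,0,0,0],[-0.125,-0.38,0,0,0,0],[-0.14,-0.42,0,0,0,0],[-0.147,-0.445,0,0,0,0],[-0.148,-0.455,0,0,0,0],[-0.148,-0.455,0,0,0,0],[-0.148,-0.455,0,0,0,0],[-0.148,-0.455,0,0,0,0]]])

```text
clock: 25.85
tool_pos: [0.4291, 0.1687, 0.4668]
eef_rot: [0.707, 0.707, 0.001, -0.001]
contact_force: [0.1, -0.3, -4.8]
opening: 0.301
finger_force: 50.0
```

```bash
python3 -c "
from h import *
st=get_state(); s=snap('wrist','w10.png'); T=wcam(s,st)
rim(s,T,(.4286,.168),.085,.19,90,.3)
go((.4286,.169,.32,90),(.4286,.169,.217,90))"
```

```text
rim [0.4217 0.1566] free [0.4275 0.1639] D 0.2045 n 99
t 25.9 gp [0.4291 0.169  0.3198] yaw 90.03 F [-1.2  0.8 -5.6] op 0.299 q [-0.05  0.44 -0.63  1.94  0.33  0.86 -0.85]
[0.001, -0.001, -0.0, 0.0, -0.004, 0.001] rows>= 2
[0.0, -0.001, 0.206, 0.0, -0.004, 0.001] rows>= 4
```

View pics/w10.png

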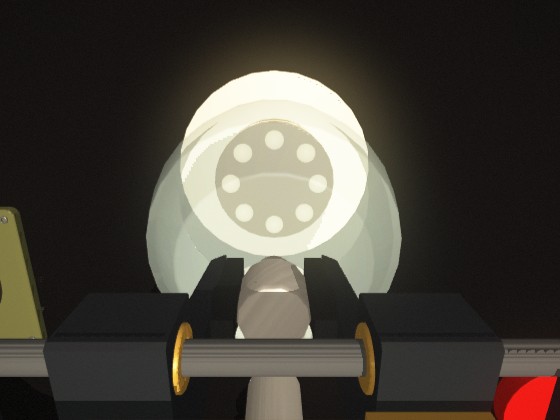

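Picture: plate spans 181–368 (far edge at row 71), the dot ring is centred at about (274.5,182), and the dome spans 147–401 (centre 274), so x is already centred.

```bash
python3 -c "
from h import *
st=get_state(); s=dict(np.load('/tmp/wrist.npz')); T=wcam(s,st)
print(ray(s,274.5,160,.085,T),ray(s,275,71,.085,T)[1]-.095,ray(s,274.5,183,.145,T),'dome wall x',ray(s,147,240,.22,T)[0]+ray(s,401,240,.22,T)[0])
go()"
```

```text
[0.4302322  0.17923374 0.085     ] 0.1674888819530541 [0.43009069 0.17118656 0.145     ] dome wall x 0.8591545231101951
t 25.9 gp [0.4291 0.169  0.3198] yaw 90.03 F [-1.2  0.8 -5.6] op 0.299 q [-0.05  0.44 -0.63  1.94  0.33  0.86 -0.85]
```

Emit:
play_rows(rows=[[[0.001,0,0.03,0,0,0],[0.001,0,0.07,0,0,0],[0.001,0,0.11,0,0,0],[0.001,0,0.14,0,0,0],[0.001,0,0.165,0,0,0],[0.001,0,0.182,0,0,0],[0.001,0,0.192,0,0,0],[0.001,0,0.197,0,0,0],[0.001,0,0.197,0,0,0],[0.001,0,0.197,0,0,0]]])

```text
clock: 26.73
tool_pos: [0.4283, 0.1692, 0.3689]
eef_rot: [0.707, 0.707, 0.001, -0.0]
contact_force: [-0.9, -0.0, -5.7]
opening: 0.302
finger_force: 50.0
```

```bash
python3 -c "
from h import *
go((.4293,.1693,.2152,90))"
```

```text
t 26.73 gp [0.4284 0.1694 0.2219] yaw 90.05 F [-0.9 -0.  -5.7] op 0.302 q [-0.14  0.58 -0.52  2.08  0.49  0.61 -1.  ]
[0.0, 0.002, 0.013, 0.001, -0.003, 0.002] rows>= 2
```

Emit:
play_rows(rows=[[[0,0.002,0.003,0,0,0],[0,0.002,0.006,0,0,0],[0,0.002,0.008,0,0,0],[0,0.002,0.01,0,0,0],[0,0.002,0.011,0,0,0],[0,0.002,0.012,0,0,0],[0,0.002,0.013,0,0,0],[0,0.002,0.013,0,0,0]]])

```text
clock: 27.4
tool_pos: [0.429, 0.1689, 0.3619]
eef_rot: [0.707, 0.707, 0.0, -0.0]
contact_force: [-0.5, -0.7, -6.8]
opening: 0.3
finger_force: 50.0
```

```bash
python3 -c "
from h import *
go((.4293,.1693,.2152,90))"
```

```text
t 27.4 gp [0.4289 0.1691 0.2149] yaw 90.06 F [-0.5 -0.7 -6.8] op 0.3 q [-0.15  0.59 -0.51  2.08  0.5   0.59 -1.01]
[0.001, 0.001, -0.001, -0.001, -0.002, 0.002] rows>= 2
```

Still carrying the full weight; lower 1 mm at a time.

Emit:
play_rows(rows=[[[0.001,0,0.001,0,0,0],[0.001,0,0.002,0,0,0],[0.001,0,0.002,0,0,0],[0.001,0,0.002,0,0,0]]])

```text
clock: 27.73
tool_pos: [0.429, 0.1691, 0.3617]
eef_rot: [0.707, 0.707, 0.0, 0.0]
contact_force: [-1.7, -3.0, 5.7]
opening: 0.296
finger_force: 50.0
```

Emit:
play_rows(rows=[[[0,0,0.001,0,0,0],[0,0,0.002,0,0,0],[0,0,0.002,0,0,0],[0,0,0.002,0,0,0]]])

```text
clock: 28.07
tool_pos: [0.4288, 0.1692, 0.3616]
eef_rot: [0.707, 0.707, 0.0, 0.001]
contact_force: [-3.7, -4.9, 15.9]
opening: 0.3
finger_force: 50.0
```

Emit:
play_rows(rows=[[[0,0,-0.002,0,0,0],[0,0,-0.003,0,0,0],[0,0,-0.003,0,0,0]]])

```text
clock: 28.32
tool_pos: [0.4291, 0.1691, 0.3617]
eef_rot: [0.707, 0.707, 0.0, -0.0]
contact_force: [-1.4, -2.7, 3.2]
opening: 0.304
finger_force: 50.0
```

Emit:
play_rows(rows=[[[0,0,0,0,0,0],[0,0,0,0,0,0],[0,0,0,0,0,0],[0,0,0,0,0,0],[0,0,0,0,0,0]]], claw=0.3)

```text
clock: 28.73
tool_pos: [0.4291, 0.1698, 0.3615]
eef_rot: [0.707, 0.708, 0.001, -0.001]
contact_force: [1.5, -0.2, -0.2]
opening: 0.652
finger_force: 0.0
```

Emit:
play_rows(rows=[[[0,0,-0.05,0,0,0],[0,0,-0.12,0,0,0],[0,0,-0.18,0,0,0],[0,0,-0.2,0,0,0],[0,0,-0.2,0,0,0]]], claw=0)

```text
clock: 29.15
tool_pos: [0.4296, 0.1701, 0.464]
eef_rot: [0.707, 0.707, 0.003, 0.001]
contact_force: [-0.0, -0.3, -0.7]
opening: 0.996
finger_force: 0.0
```

```bash
python3 -c "
from h import *
s=snap('wrist','w11.png'); t=dict(np.load('/tmp/top.npz'))
c=t['pixels'][180:220,340:390]
h=cv2.cvtColor(c,cv2.COLOR_BGR2HSV)
for n,m,z in(('panel',(h[...,1]<90)&(h[...,2]>150),.056),('all',h[...,2]>90,.03)):
    k=np.argwhere(m)[:,::-1]+[340,180]; r=cv2.minAreaRect(np.array([ray(t,u,v,z)[:2]for u,v in k],np.float32)); print(n,len(k),np.round(r[0],4),np.round(r[1],4),r[2])
go((.661,-.1,.3,90),(.655,-.253,.15,90))"
```

```text
panel 95 [ 0.6584 -0.2505] [0.0097 0.0781] 5.978725433349609
all 366 [ 0.6574 -0.2515] [0.0343 0.0959] 6.597517013549805
t 29.2 gp [0.4295 0.1698 0.3153] yaw 90.04 F [ 0.4 -0.8 -1.3] op 1.003 q [-0.05  0.45 -0.63  1.95  0.34  0.85 -0.86]
[-0.539, 0.463, 0.031, 0.005, -0.004, 0.001] rows>= 10
[-0.846, 0.45, 0.33, 0.005, -0.004, 0.001] rows>= 14
```

View pics/w11.png

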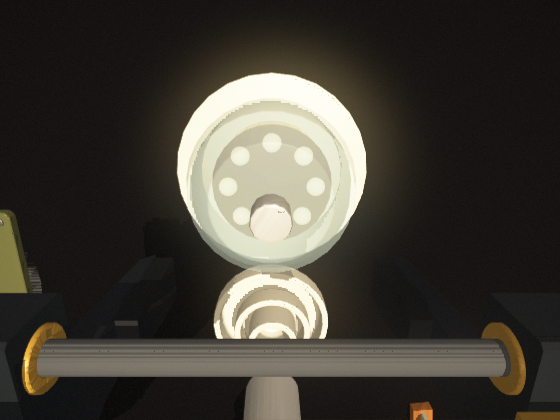

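Picture: dome with its knob at (271,218) centred over the dot ring; the nested set below at (271,320) looks concentric. Next the card.

Emit:
play_rows(rows=[[[-0.85,0.455,0.03,0,0,-0.21],[-0.85,0.455,0.03,0,0,-0.21],[-0.85,0.455,0.03,0,0,-0.21],[-0.85,0.455,0.03,0,0,-0.21],[-0.85,0.455,0.03,0,0,-0.21],[-0.85,0.455,0.03,0,0,-0.21],[-0.85,0.455,0.03,0,0,-0.21],[-0.85,0.455,0.03,0,0,-0.21],[-0.85,0.455,0.03,0,0,-0.21],[-0.85,0.455,0.03,0,0,-0.21],[-0.85,0.455,0.03,0,0,-0.21],[-0.85,0.455,0.03,0,0,-0.21],[-0.85,0.455,0.3,0,0,-0.21],[-0.85,0.455,0.3,0,0,-0.21],[-0.85,0.455,0.3,0,0,-0.21],[-0.85,0.455,0.3,0,0,-0.21],[-0.85,0.455,0.3,0,0,-0.21],[-0.85,0.455,0.3,0,0,-0.21]]])

```text
clock: 30.7
tool_pos: [0.6573, -0.2549, 0.3112]
eef_rot: [0.668, 0.744, 0.0, -0.001]
contact_force: [1.0, 0.7, 0.4]
opening: 0.999
finger_force: 0.0
```

```bash
python3 -c "
from h import *
st=get_state(); s=snap('wrist','w12.png'); T=wcam(s,st); print(proj(s,(.6584,-.2505,.056),T),proj(s,(.6584,-.2505,.0),T))
m=(s['pixels'].min(2)>140).astype(np.uint8)
cs,_=cv2.findContours(m,cv2.RETR_EXTERNAL,cv2.CHAIN_APPROX_NONE)
for c in cs:
    if cv2.contourArea(c)>60: print(cv2.minAreaRect(c),cv2.contourArea(c))
s=snap('top','t12.png'); rim(s,None,(.429,-.042),.036,.15,100)
go((.6584,-.2505,.043,96))"
```

```text
[275.68910156 205.13673148] [275.3339609  183.97702508]
((24.5, 366.0), (16.0, 5.0), 90.0) 61.5
((435.0, 346.0), (2.0, 72.0), 90.0) 109.5
((271.0, 381.5), (75.0, 468.0), 90.0) 18092.0
((87.0, 345.0), (2.0, 72.0), 90.0) 132.5
((292.5, 322.5), (31.0, 93.0), 90.0) 2190.5
((285.1287841796875, 197.40234375), (119.0984115600586, 22.76498794555664), 89.21517944335938) 1759.0
((16.0, 68.5), (32.0, 89.0), 0.0) 2055.0
rim [ 0.4266 -0.0454] free [ 0.4272 -0.0444] D 0.1519 n 87
t 30.8 gp [ 0.6588 -0.2551  0.1669] yaw 96.07 F [-0.   0.4  0.8] op 0.998 q [ 0.56  0.95 -0.54  1.36  0.53  0.98  0.01]
[0.009, 0.0, 0.248, 0.009, 0.001, 0.003] rows>= 4
```

View pics/w12.png

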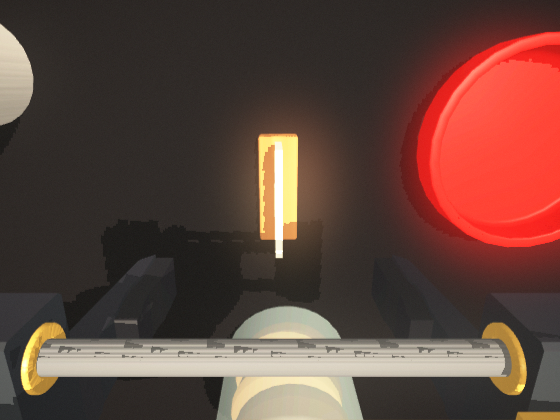

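Picture: card foot 259–298, panel at column 279, rows 141–258, squared to the tool. Jar (bottom) and red dish (right) are clear.

```bash
python3 -c "
from h import *
st=get_state(); s=dict(np.load('/tmp/wrist.npz')); T=wcam(s,st); f=ray(s,278.5,187,.016,T); print('foot',f,'panel',ray(s,279,258,.056,T),ray(s,279,141,.056,T))
go((f[0],f[1],.043,96))"
```

```text
foot [ 0.66294311 -0.24974651  0.016     ] panel [ 0.66717419 -0.29111754  0.056     ] [ 0.65802358 -0.20842906  0.056     ]
t 30.8 gp [ 0.6588 -0.2551  0.1669] yaw 96.07 F [-0.   0.4  0.8] op 0.998 q [ 0.56  0.95 -0.54  1.36  0.53  0.98  0.01]
[0.01, 0.01, 0.248, 0.009, 0.001, 0.003] rows>= 4
```

Emit:
play_rows(rows=[[[0.01,0.008,0.08,0.004,0,0],[0.01,0.008,0.15,0.004,0,0],[0.01,0.008,0.21,0.004,0,0],[0.01,0.008,0.246,0.004,0,0],[0.01,0.008,0.246,0.004,0,0],[0.01,0.008,0.246,0.004,0,0]]])

```text
clock: 31.3
tool_pos: [0.6612, -0.2498, 0.1898]
eef_rot: [0.669, 0.744, 0.0, -0.0]
contact_force: [0.5, 0.2, 1.8]
opening: 1.001
finger_force: 0.0
```

Emit:
play_rows(rows=[[[0,0,0,0,0,0],[0,0,0,0,0,0],[0,0,0,0,0,0],[0,0,0,0,0,0],[0,0,0,0,0,0],[0,0,0,0,0,0],[0,0,0,0,0,0],[0,0,0,0,0,0],[0,0,0,0,0,0],[0,0,0,0,0,0],[0,0,0,0,0,0],[0,0,0,0,0,0],[0,0,0,0,0,0],[0,0,0,0,0,0],[0,0,0,0,0,0],[0,0,0,0,0,0],[0,0,0,0,0,0],[0,0,0,0,0,0]]], claw=1, squeeze=25)

```text
clock: 32.8
tool_pos: [0.6603, -0.2497, 0.188]
eef_rot: [0.669, 0.744, -0.001, -0.001]
contact_force: [0.2, -0.5, -1.2]
opening: 0.06
finger_force: 25.0
```

```bash
python3 -c "
from h import *
go((.619,.168,.26,90),(.619,.168,.12,90))"
```

```text
t 32.8 gp [ 0.66   -0.2496  0.041 ] yaw 96.07 F [ 0.2 -0.5 -1.2] op 0.06 q [ 0.52  1.1  -0.48  1.4   0.61  0.79 -0.06]
[0.84, 0.005, -0.437, -0.005, -0.002, 0.212] rows>= 13
[0.84, 0.006, -0.157, -0.005, -0.002, 0.212] rows>= 12
```

Emit:
play_rows(rows=[[[0,0,-0.05,0,0,0],[0,0,-0.12,0,0,0],[0.05,0,-0.18,0,0,0.02],[0.12,0,-0.2,0,0,0.04],[0.2,0,-0.2,0,0,0.06],[0.28,0,-0.2,0,0,0.08],[0.36,0,-0.2,0,0,0.1],[0.44,0,-0.2,0,0,0.12],[0.52,0,-0.2,0,0,0.14],[0.6,0.01,-0.2,0,0,0.16],[0.68,0.012,-0.2,0,0,0.18],[0.76,0.012,-0.2,0,0,0.2],[0.82,0.012,-0.2,0,0,0.21],[0.84,0.012,-0.2,0,0,0.212],[0.84,0.012,-0.12,0,0,0.212],[0.84,0.012,-0.06,0,0,0.212],[0.84,0.012,-0.06,0,0,0.212],[0.84,0.012,-0.06,0,0,0.212]]])

```text
clock: 34.3
tool_pos: [0.6213, 0.1674, 0.2172]
eef_rot: [0.707, 0.707, -0.003, -0.002]
contact_force: [0.7, 1.1, -0.6]
opening: 0.057
finger_force: 25.0
```

```bash
python3 -c "
from h import *
s=snap('wrist','w13.png')
go((.622,.168,.0415,90))"
```

```text
t 34.35 gp [0.622  0.1679 0.072 ] yaw 89.95 F [-0.4  0.4 -1.3] op 0.06 q [-0.13  0.98 -0.38  1.61  0.53  0.66 -0.79]
[0.0, -0.0, 0.061, -0.004, -0.001, -0.002] rows>= 2
```

View pics/w13.png

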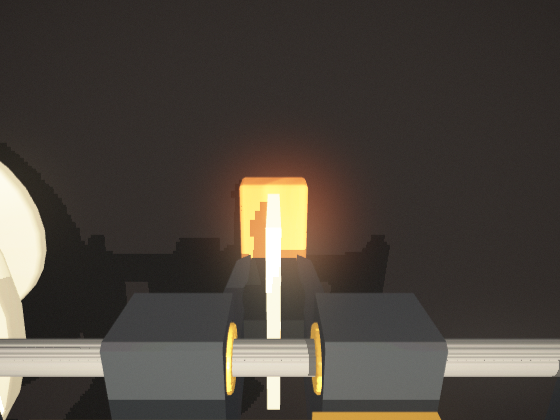

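Picture: card upright between the fingers (foot 240–307, panel at column 273), plate edge at left. Setting it down.

Emit:
play_rows(rows=[[[0,0,0.02,0,0,0],[0,0,0.04,0,0,0],[0,0,0.052,0,0,0],[0,0,0.058,0,0,0],[0,0,0.061,0,0,0],[0,0,0.062,0,0,0],[0,0,0.062,0,0,0]]])

```text
clock: 34.93
tool_pos: [0.6217, 0.1684, 0.1879]
eef_rot: [0.707, 0.707, -0.001, -0.001]
contact_force: [-1.8, 0.1, 2.4]
opening: 0.059
finger_force: 25.0
```

Emit:
play_rows(rows=[[[0,0,0,0,0,0],[0,0,0,0,0,0],[0,0,0,0,0,0],[0,0,0,0,0,0]]], claw=0.7)

```text
clock: 35.27
tool_pos: [0.622, 0.1686, 0.1876]
eef_rot: [0.707, 0.707, -0.0, -0.001]
contact_force: [0.6, 0.0, 0.2]
opening: 0.296
finger_force: 0.0
```

Emit:
play_rows(rows=[[[0,0,-0.05,0,0,0],[0,0,-0.12,0,0,0],[0,0,-0.2,0,0,0],[0,0,-0.28,0,0,0],[0,0,-0.36,0,0,0],[0,0,-0.44,0,0,0],[0,0,-0.52,0,0,0],[-0.1,0,-0.6,0,0,0],[-0.2,0.1,-0.6,0,0,0],[-0.3,0.15,-0.6,0,0,0],[-0.35,0.2,-0.6,0,0,0],[-0.45,0.25,-0.6,0,0,0],[-0.5,0.25,-0.6,0,0,0],[-0.55,0.25,-0.6,0,0,0],[-0.6,0.25,-0.6,0,0,0],[-0.65,0.25,-0.6,0,0,0]]], claw=0)

```text
clock: 36.6
tool_pos: [0.7479, -0.1602, 0.4862]
eef_rot: [0.708, 0.706, -0.001, -0.001]
contact_force: [0.4, -0.5, -0.3]
opening: 1.001
finger_force: 0.0
```

```bash
python3 -c "
from h import *
s=snap('top','t14.png'); rim(s,None,(.429,-.042),.036,.15,100)
w=snap('scene','s14.png')
a=s['pixels'][140:340,150:400]; b=w['pixels'][60:300,190:400]
cv2.imwrite('pics/c14.png',np.hstack([cv2.resize(a,(450,360),interpolation=2),cv2.resize(b,(315,360),interpolation=2)]))
go()"
```

```text
rim [ 0.4266 -0.0453] free [ 0.4272 -0.0443] D 0.1519 n 87
t 36.7 gp [ 0.7467 -0.167   0.3389] yaw 89.31 F [-0.  -0.2  0.5] op 0.999 q [ 0.33  0.89 -0.5   0.9   0.39  1.44 -0.07]
```

View pics/c14.png

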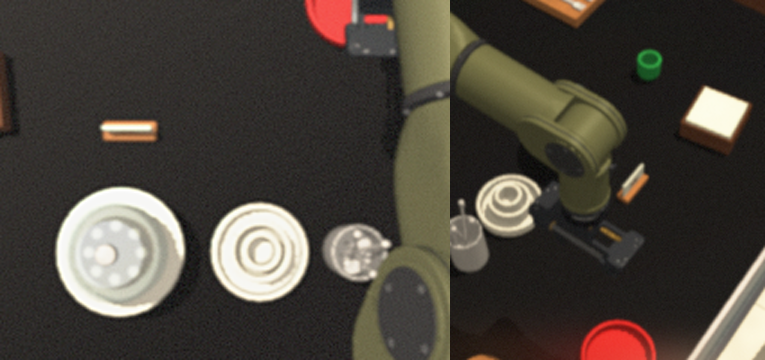

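Crop: the set is concentric at (261,250), the dome is centred on the plate, and the card is square in front. One check on the pot's axis, for the middle of the gap.

```bash
python3 - <<'E'
from h import *
s=dict(np.load('/tmp/top.npz')); im=cv2.imread('pics/top0.png'); g=im.max(2)
s0=s
for r in(272,276,280,284):
    row=g[r,315:385].astype(int); k=np.where(row>70)[0]+315; print(r,k.min(),k.max(),'base +y edge',round(ray(s0,k.min()-.5,r,0)[1],4),'rim -y edge',round(ray(s0,k.max()+.5,r,.105)[1],4))
row=g[281,230:330].astype(int);k=np.where(row[:40]>90)[0]+230;print('plate -y edge',round(ray(s0,k.max()+.5,281,.085)[1],4))
sc=cv2.imread('pics/scene0.png'); t=dict(np.load('/tmp/scene.npz'))
for x in(-.185,-.1915,-.198): print(x,proj(s0,(.429,x+.04,0)),proj(s0,(.429,x-.04,.105)),proj(t,(.429,x,.105)),proj(t,(.429,x,0)))
im=cv2.imread('pics/t14.png'); h=cv2.cvtColor(im,cv2.COLOR_BGR2HSV)[185:230,195:250]
k=np.argwhere(h[...,2]>100)[:,::-1]+[195,185]; r=cv2.minAreaRect(np.array([ray(s0,u,v,.016)[:2] for u,v in k],np.float32)); print('card',r)
k=np.argwhere((im.min(2)>120)[185:230,195:250])[:,::-1]+[195,185]; r=cv2.minAreaRect(np.array([ray(s0,u,v,.056)[:2] for u,v in k],np.float32)); print('panel',r)
E
```

```text
272 330 364 base +y edge -0.1498 rim -y edge -0.23
276 329 367 base +y edge -0.1468 rim -y edge -0.2377
280 329 365 base +y edge -0.1466 rim -y edge -0.2322
284 330 365 base +y edge -0.1494 rim -y edge -0.2319
plate -y edge 0.0695
-0.185 [327.92062362 278.49244262] [362.80193944 279.83666682] [198.21764116 213.35341233] [203.51039251 229.25658382]
-0.1915 [330.15890999 278.50144868] [365.24658228 279.84651742] [196.84503489 214.80786067] [202.22211445 230.65715906]
-0.198 [332.39724485 278.51045493] [367.69128297 279.85636825] [195.46762809 216.26739578] [200.92957935 232.06236243]
card ((0.6190324425697327, 0.16748185455799103), (0.03241727128624916, 0.09371095895767212), 0.21288833022117615)
panel ((0.6197831630706787, 0.1651417315006256), (0.008565411902964115, 0.07935325801372528), 0.21348994970321655)
```

```bash
python3 -c "
from plant import *
print(finish_job())"
```

```text
the job is handed in; nothing more can be done
None
```

The job is handed in at about 37 s: dish, bowl and cup are nested concentrically about 5 mm off the middle of the gap (towards the pot), the dome is on the cake, the card is square in front with its centre 9.5 cm from the plate's edge, and the jar and napkin box were not touched.

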